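# Sort the tested battery packs into charger and reject nest

## Task

These battery packs have been tested and tagged. Plug the green-tagged pack (passed) fully home into the charger's socket, and set the red-tagged one (failed) upright on the floor of the red reject nest, in either order; do not drop either of them. Leave the yellow-tagged pack, which is not tested yet, and everything else on the bench where it is.

Things in the scene. Friction and masses are not known exactly. Their poses are not given: they have to be found in the camera images.
- pack_green: battery pack, green tag on top and both ends (passed): black block 70 x 44 x 54 mm (x, y, z) on a grey plug foot 54 x 30 x 14 mm (its lowest 4 mm 49 x 25), 68 mm high in all, 0.15 to 0.3 kg. Origin: centre of the foot's underside; x along the 70 mm side, z up. Grip across the 44 mm sides, 25 to 60 mm above the origin. Same when turned half round.
- pack_red: battery pack, red tag on top and both ends (failed): black block 70 x 44 x 54 mm (x, y, z) on a grey plug foot 54 x 30 x 14 mm (its lowest 4 mm 49 x 25), 68 mm high in all, 0.15 to 0.3 kg. Origin: centre of the foot's underside; x along the 70 mm side, z up. Grip across the 44 mm sides, 25 to 60 mm above the origin. Same when turned half round.
- pack_yellow: battery pack, yellow tag on top and both ends (untested, stays): black block 70 x 44 x 54 mm (x, y, z) on a grey plug foot 54 x 30 x 14 mm (its lowest 4 mm 49 x 25), 68 mm high in all, 0.15 to 0.3 kg. Origin: centre of the foot's underside; x along the 70 mm side, z up. Grip across the 44 mm sides, 25 to 60 mm above the origin. Same when turned half round.
- charger: battery charger, fixed: grey block 110 x 88 x 24 mm with a green frame round one rectangular socket. Origin: centre of its underside; x along the 110 mm side, z up.
- socket (a point): centre of the socket's mouth, level with the charger's top, 24 mm above the bench. Socket 58 mm along the charger's x, 34 mm along its y, 16 mm deep (2 mm play each side). A pack fully home rests with its black body on the charger's top, origin 14 mm below this point, long side along the charger's x, either way round.
- reject_nest: reject nest, fixed: open red tray 102 x 76 x 26 mm, walls 5 mm, pocket 92 mm (along x) by 66 mm (along y). Origin: centre of its underside; z up.
- nest_floor (a point): centre of the pocket's floor, 5 mm above the bench, 21 mm below the rim; a pack stands in it with its long side along the nest's x, its origin at floor height.
- tape_roll: cream roll of masking tape lying flat, 44 mm across, 30 mm high, on the left between packs and nests; origin: centre of its underside; bystander
- parts_case: flat closed white parts case with a blue stripe, 62 x 87 x 26 mm at the back; origin: centre of its underside; bystander
- nippers: red-handled nippers lying flat, 144 x 78 x 15 mm, in front; origin: centre of the underside; bystander
- steel_cup: round steel pot, 130 mm across, 58 mm high, on the right; origin: centre of the underside; bystander
- blue_mug: blue mug, 90 mm wide, 92 mm high, in front on the right; origin under the middle of mug and handle; bystander
- white_glue: white glue bottle with a red cap, 35 mm across, 84 mm high, at the back; origin: centre of the underside; bystander

How it is judged:
At the end, for the whole second after the job is handed in: Green pack in the socket: within 6 mm of centre, 2.5 mm of home, 0.1 rad of the charger's direction, tilt under 0.06 rad. Red pack in the nest: within 16 mm of centre in x and y, 5 mm of the floor, tilt under 0.1 rad. Yellow pack upright, moved under 25 mm. All packs at rest (z of pack_green in the frame of socket below -0.0115 m and horizontal distance between pack_green and socket below 0.006 m and angle between the x axis of pack_green and the x axis of charger, either way round below 0.1 rad and angle between pack_green's own z axis and vertical below 0.06 rad and x of pack_red in the frame of nest_floor between -0.016 and 0.016 m and y of pack_red in the frame of nest_floor between -0.016 and 0.016 m and z of pack_red in the frame of nest_floor below 0.005 m and angle between each of pack_red, pack_yellow's own z axis and vertical below 0.1 rad and distance of pack_yellow from where it was at the start of the episode below 0.025 m and linear speed of each of pack_green, pack_red, pack_yellow below 0.02 m/s); the robot touches nothing.
It fails at once if the green-tagged or red-tagged pack is dropped (falls free from above 35 mm) ((height (world z) of pack_green above 0.035 m and contact force between the fingers and pack_green below 0.1 N and linear speed of pack_green above 0.35 m/s) or (height (world z) of pack_red above 0.035 m and contact force between the fingers and pack_red below 0.1 N and linear speed of pack_red above 0.35 m/s)).
It fails at once if the yellow-tagged pack is pushed or carried more than 25 mm away (distance of pack_yellow from where it was at the start of the episode above 0.025 m).
It fails at once if another thing on the bench is pushed more than 25 mm away (distance of any of tape_roll, parts_case, nippers, steel_cup, blue_mug, white_glue from where it was at the start of the episode above 0.025 m).
It also fails if it takes over 64 s, if anything falls off the work surface, if the arm or the gripper's body presses on something with over 40 N, if the wrist force passes 120 N, or if a joint passes its speed limit or range.

## Robot

A 7-joint arm with a two-finger parallel gripper is mounted at the origin on a cart in front of the work surface, level with it; the furniture and walls round the work are solid. World frame = base frame: x ahead of the robot, y to its left, z up, the work surface at z = 0. Lengths are in m, angles in rad, forces in N, time in s.
With the tool pointing down it reaches from about 0.4 to 0.75 m from the base axis. Payload 19.5 kg.
Tool frame: the origin (TCP) lies on the centre line of the jaws, within the pads' length; the fingertips stand 11 mm ahead of it and the grasp point (between the pads) lies 8 mm behind it (arm.tcp_to_tips is the distance from the TCP to the fingertips, in m); z points along the fingers, y is the line along which they close (so a half turn about z gives the same grasp; the last joint's range is limited). The gripper opens to 85 mm and grips with 20 to 120 N. Pads are 22 mm wide; open, the fingers measure 114 mm over their backs; the gripper's body (76 mm by 85 mm) begins 54 mm behind the grasp point. The pads swing forward as they close: fully open they stand 13 mm farther back than shut.
Start: joints at [-0.042, 0.707, -0.028, 1.485, 0.022, 0.951, -0.075], TCP at [0.575, 0, 0.242] pointing down, gripper open.
Joint ranges: [-2.71, 2.71], [-0.32, 2.16], [-1.57, 1.52], [0, 2.45], [-1.46, 4.6], [0, 2.02], [-2.83, 2.83]. Speed limits (rad/s): [1.89, 1.89, 2.57, 2.57, 3.01, 3.01, 3.01].

## Interface

Orientations are given as a unit quaternion [x, y, z, w].
In Python, from workcell import arm, optics gives the robot as it stands. The module is installed in compiled form; this text tells all that it offers.
- The arm moves only by the tool carry_out, never from a script. Its argument "commands" is a list that holds one entry, the list of rows, each a list of 7 numbers: the turn, a rotation vector about the tool's x, y, z each as a share of pi/2 rad, from -1 to 1, then the shift along the tool's x, y, z each as a share of 0.05 m, from -1 to 1, then the closure, from 0 (fully open) to 1 (shut). In form: [[[rx, ry, rz, tx, ty, tz, claw], ...]]. A call has 1 to 8 rows; each row shifts and turns the commanded pose from where the row before left it, along the tool's axes as they then stand; what a row does not reach is not made up. A row lasts 1/10 s, in which the tool goes at most 50 mm and 8.59 degrees, less where a joint would pass 70% of its speed; a pose out of reach is approached as far as the arm can. A call with a number of a shift or a turn outside -1 to 1 is refused whole. A call with a gripper value outside its range is refused whole. The fingers move at their own pace and stop on an object; the grip force is fixed at half the most. Time passes only in rows, so rows that do not move let the fingers close. It gives the time, the measured TCP pose, the force, the opening and the grip force at its end, in the units of the state.
- arm.sense(): the state, without advancing time (a new reading comes with each control period).
- optics.get_image(name): name is "scene" or "side" or "wrist"; returns a dict with "img" (420x560x3 uint8, red, green, blue), "mtx" (3x3 intrinsics, pixels), "xyz" and "orientation" of the camera in the world. Camera axes: x right, y up, looking along -z (the intrinsics and any distortion apply to the point x, -y, -z); pixel columns grow to the right and rows downward; lengths in m; the calibration is good to about 2 mm. A picture is of the moment at which its call begins. There is no depth.
- arm.hand_in(): hands the job in; it is judged then, once.
The state is a dict: "time": time; "joint_positions": joint angles; "qd": joint speeds; "joint_torque": joint torques, N m; "eef_pos": TCP position; "ee_rot": TCP orientation; "wrist_force": force on the tool from outside, world axes, zero at the start; "moment": the same for the moment, N m; "opening": opening from 0.0 (shut) to 1.0 (fully open); "gripper_force": force on a finger pad.
Only numpy, scipy, OpenCV 4.12 (cv2) and the standard library are available. Lean on these libraries where they do the work, as an engineer would, in place of code of your own. Each camera call takes 0.05 s, during which the arm holds its last target. There are 200 camera calls.

## Working session

There is one attempt and no reset: what is moved stays moved. The work goes in short steps, Python scripts to look and compute and a tool call to move; the robot and the scene stay as the last step left them, time stands still between calls to the robot, and variables do not carry over. Pictures are saved under pics/ and viewed, at most 11 in all, crops included, and the job is handed in when it is done.

Besides the shell and the picture viewer there is one more tool, called after "Call:" as name(argument=value, ...) on one line, values as JSON. carry_out: Moves the arm, as the interface text tells. Shift numbers are shares of 0.05 m and turn numbers shares of pi/2 rad, none past 1 either way. Its arguments: {"type":"object","properties":{"commands":{"type":"array","items":{"type":"array","items":{"type":"array","items":{"type":"number","minimum":-1,"maximum":1}}}}},"required":["commands"]}

```bash
mkdir -p pics
cat > h.py <<'E'
import numpy as np, cv2
from scipy.spatial.transform import Rotation as R
from workcell import arm, optics
def grab(n,save=None):
    d=optics.get_image(n)
    if save: cv2.imwrite(f'pics/{save}.png',d['img'][:,:,::-1])
    return d
def ray(d,u,v):
    K=np.array(d['mtx']); p=np.linalg.inv(K)@[u,v,1]
    return np.array(d['xyz']), R.from_quat(d['orientation']).apply([p[0],-p[1],-p[2]])
def onz(d,u,v,z):
    o,r=ray(d,u,v); return o+r*(z-o[2])/r[2]
def tri(a,b):
    (o1,r1),(o2,r2)=a,b
    s=np.linalg.lstsq(np.c_[r1,-r2],o2-o1,rcond=None)[0]
    p,q=o1+r1*s[0],o2+r2*s[1]; return (p+q)/2,np.linalg.norm(p-q)
def proj(d,P):
    c=R.from_quat(d['orientation']).inv().apply(np.array(P)-d['xyz']); x=np.array(d['mtx'])@[c[0],-c[1],-c[2]]; return x[:2]/x[2]
E
python3 - <<'E'
from h import *
for n in ('scene','side','wrist'):
    d=grab(n,n); print(n,np.round(d['xyz'],3),np.round(d['orientation'],3),np.round(d['mtx'],1).tolist(),d.keys())
a=cv2.imread('pics/scene.png');b=cv2.imread('pics/side.png');
print(arm.sense())
E
```

```text
scene [ 0.247 -0.567  0.733] [ 0.347 -0.108 -0.276  0.89 ] [[410.4, 0.0, 277.1], [0.0, 410.4, 213.4], [0.0, 0.0, 1.0]] dict_keys(['img', 'mtx', 'xyz', 'orientation'])
side [ 0.306 -0.769  0.745] [ 0.392 -0.081 -0.181  0.898] [[393.6, 0.0, 284.7], [0.0, 393.6, 209.4], [0.0, 0.0, 1.0]] dict_keys(['img', 'mtx', 'xyz', 'orientation'])
wrist [0.575 0.071 0.374] [-0.14   0.001 -0.     0.99 ] [[367.5, 0.0, 284.3], [0.0, 367.5, 209.7], [0.0, 0.0, 1.0]] dict_keys(['img', 'mtx', 'xyz', 'orientation'])
{'time': 0.15, 'joint_positions': array([-0.04173004,  0.70692245, -0.02758688,  1.48484028,  0.0220043 ,
        0.95089282, -0.07551958]), 'qd': array([ 5.01035318e-05, -1.16509008e-03, -5.43775775e-05, -2.16144287e-03,
       -9.38242904e-04, -1.12323447e-03,  6.59325959e-04]), 'joint_torque': array([-2.72933512e-04, -8.83303356e+01,  1.23416293e+00, -2.36189121e+01,
        1.69090542e-02,  5.40951354e-03,  2.67545431e-05]), 'eef_pos': array([5.74835463e-01, 5.54858802e-06, 2.41968803e-01]), 'ee_rot': array([ 7.07111213e-01,  7.07102247e-01, -2.82924532e-04, -2.53952361e-04]), 'wrist_force': array([-0.42895274,  0.41169544,  0.17191303]), 'moment': array([-0.0017625 , -0.07654588,  0.00353764]), 'gripper_force': 0.0, 'opening': 1.0000382819420253}
```

View pics/scene.png

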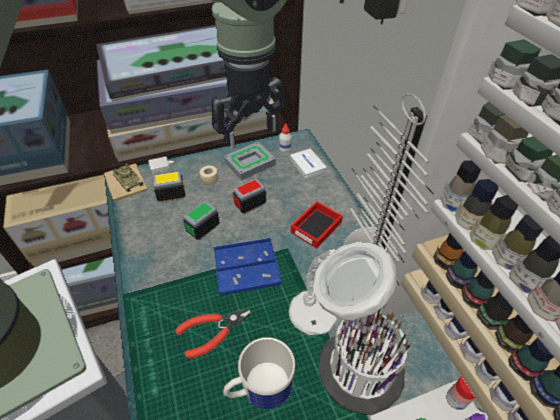

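View pics/side.png

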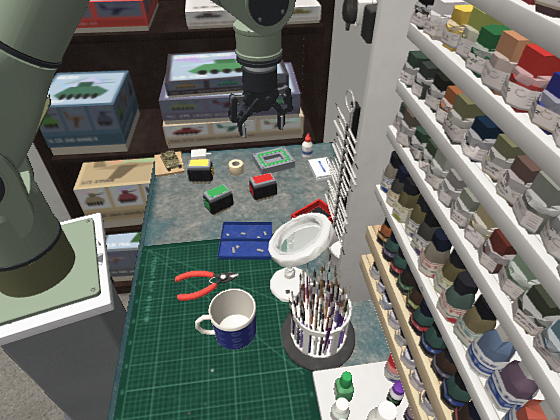

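View pics/wrist.png

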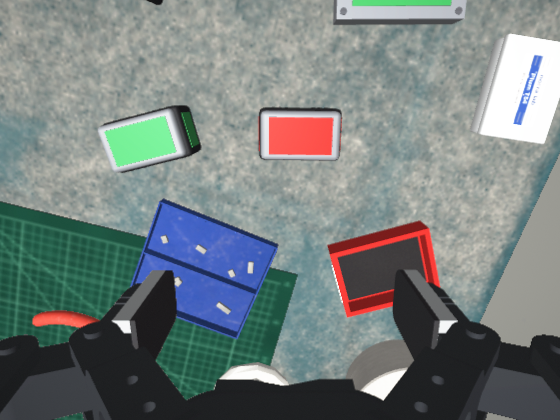

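The wrist view shows the green pack at about (148,140), red at (300,135), the nest at (385,268) and the charger cut off at the top (400,0). I'll shift +y for a second wrist view that includes the charger.

Call:
carry_out(commands=[[[0,0,0,0.9,0,0,0],[0,0,0,0.9,0,0,0],[0,0,0,0,0,0,0],[0,0,0,0,0,0,0]]])

```text
time: 0.55
eef_pos: [0.5748, 0.0908, 0.242]
ee_rot: [0.707, 0.708, -0.0, -0.0]
wrist_force: [0.3, -0.5, -0.2]
opening: 1.001
gripper_force: 0.0
```

Run:
```python
from h import *
d=grab('wrist','w2'); print(d['xyz'],d['orientation'],arm.sense()['eef_pos'])
import pickle; pickle.dump(d,open('w2.pkl','wb'))
```

```text
[0.57502721 0.16140616 0.37456318] [-1.40223419e-01  8.24296358e-04  6.41995754e-04  9.90119337e-01] [0.57491567 0.0895819  0.2421152 ]
```

View pics/w2.png

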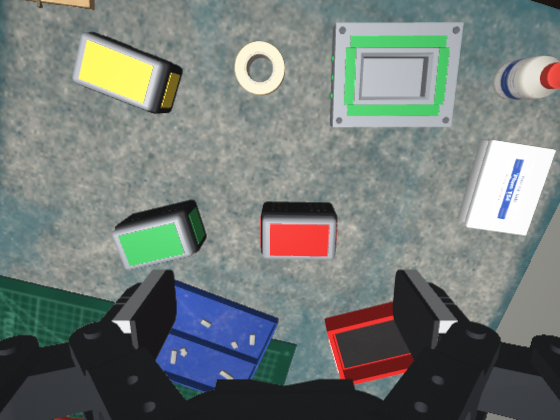

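Second view: yellow pack (115,70), tape roll (260,68), charger with socket (393,77), green tag (152,244), red tag (299,240), nest partly behind the finger at (375,340). Next I'll measure with masks.

```bash
cat >> h.py <<'E'
RNG={'green':[(45,90,60),(80,255,255)],'red':[(0,140,90),(6,255,255)],'yellow':[(22,140,90),(33,255,255)]}
def tags(d,col,box=None,hole=False):
    h=cv2.cvtColor(d['img'],cv2.COLOR_RGB2HSV); m=cv2.inRange(h,*[np.array(x) for x in RNG[col]])
    if box: k=np.zeros_like(m);u0,v0,u1,v1=box;k[v0:v1,u0:u1]=255;m&=k
    cs,_=cv2.findContours(m,cv2.RETR_EXTERNAL,cv2.CHAIN_APPROX_NONE)
    c=max(cs,key=cv2.contourArea); return c,cv2.minAreaRect(c)
def quad(c):
    # 4 corners from the hull
    hull=cv2.convexHull(c); e=0.02
    while 1:
        q=cv2.approxPolyDP(hull,e*cv2.arcLength(hull,True),True)
        if len(q)<=4: return q[:,0].astype(float)
        e*=1.15
def info(d,q,z):
    P=np.array([onz(d,*p,z)[:2] for p in q]); r=cv2.minAreaRect(P.astype(np.float32)*1000)
    L=[np.linalg.norm(P[i]-P[i-1]) for i in range(4)]
    i=int(np.argmax(L)); v=P[i]-P[i-1]; return P.mean(0),np.degrees(np.arctan2(v[1],v[0]))%180,np.round(np.array(L)*1000,1),r
E
python3 - <<'E'
from h import *
import pickle
w2=pickle.load(open('w2.pkl','rb')); w1=dict(w2); w1['img']=cv2.imread('pics/wrist.png')[:,:,::-1].copy()
w1['xyz']=w2['xyz']+[0,-0.0904,-0.0003]
print(w2['orientation'])
B={'green':((80,95,185,180),(105,210,190,275)),'red':((255,100,345,165),(255,215,345,265))}
for c,(b1,b2) in B.items():
    q1,q2=quad(tags(w1,c,b1)[0]),quad(tags(w2,c,b2)[0])
    p,e=tri(ray(w1,*q1.mean(0)),ray(w2,*q2.mean(0))); print(c,p,e)
    for w,q in((w1,q1),(w2,q2)): print(q.tolist(),info(w,q,.068))
q=quad(tags(w2,'yellow')[0]);print('y',info(w2,q,.068))
c,_=tags(w2,'green',(325,15,470,135)); q=quad(c); print('frame',q.tolist(),info(w2,q,.024))
c,_=tags(w1,'red',(310,210,445,320)); q=quad(c); print('nest',q.tolist(),info(w1,q,.026))
s=grab('scene');print(s['orientation'])
for col,b in(('green',(222,140,280,178)),):
    c,_=tags(s,col,b); qs=quad(c); print(qs.tolist(),info(s,qs,.024))
    q2=quad(tags(w2,'green',(325,15,470,135))[0]); print('frame3d',tri(ray(w2,*q2.mean(0)),ray(s,*qs.mean(0))))
E
```

```text
[-1.40223419e-01  8.24296358e-04  6.41995754e-04  9.90119337e-01]
green [0.45611422 0.04108414 0.06877936] 0.0004583967736765958
[[164.0, 117.0], [175.0, 151.0], [118.0, 166.0], [105.0, 131.0]] (array([0.4559651 , 0.04080154]), np.float64(12.763149012963147), array([50.5, 28.2, 50.5, 29.6]), ((455.95513916015625, 40.868377685546875), (50.50953674316406, 29.639989852905273), 13.753717422485352))
[[173.0, 223.0], [183.0, 253.0], [129.0, 264.0], [119.0, 236.0]] (array([0.4554774 , 0.04055464]), np.float64(12.277465883487451), array([50.5, 29.1, 51. , 27.6]), ((455.34234619140625, 40.50737762451172), (51.02592468261719, 29.141637802124023), 13.173361778259277))
red [0.58736809 0.04554111 0.06937076] 7.278611161385407e-05
[[332.0, 119.0], [330.0, 154.0], [269.0, 153.0], [269.0, 118.0]] (array([0.58738965, 0.04524291]), np.float64(179.18041212278033), array([51. , 28.3, 50.7, 28.2]), ((587.4150390625, 45.23294448852539), (28.26337432861328, 51.00430679321289), 89.18041229248047))
[[270.0, 225.0], [328.0, 225.0], [327.0, 255.0], [270.0, 254.0]] (array([0.58746082, 0.04485391]), np.float64(1
[... 618 characters left out ...]
8694127202034))
nest [[428.0, 228.0], [439.0, 287.0], [347.0, 316.0], [328.0, 245.0]] (array([ 0.67905829, -0.09442972]), np.float64(10.478184486508868), array([101.1,  68. , 101. ,  85. ]), ((678.9556274414062, -93.95367431640625), (100.73831176757812, 84.99789428710938), 15.859872817993164))
[ 0.34667613 -0.10849355 -0.27647626  0.88972225]
[[268.0, 158.0], [243.0, 169.0], [230.0, 156.0], [255.0, 145.0]] (array([0.67262465, 0.18232332]), np.float64(1.4430138830040657), array([66.9, 78.4, 65. , 81.1]), ((673.3030395507812, 182.05484008789062), (81.07234191894531, 66.86115264892578), 1.188662052154541))
frame3d (array([0.67498198, 0.18646744, 0.01953946]), np.float64(0.00046260972764986387))
```

Measured: green at (0.456, 0.041), yaw 12.5°; red at (0.5875, 0.045), yaw about -0.5°; charger frame centre (0.674, 0.185), yaw about 0°. Triangulated tag heights of 68.8 and 69.4 mm agree with the text. Now I'll turn the tool -90° so it grips across y.

Call:
carry_out(commands=[[[0,0,-0.095,0,0,0,0],[0,0,-0.095,0,0,0,0],[0,0,-0.095,0,0,0,0],[0,0,-0.095,0,0,0,0],[0,0,-0.095,0,0,0,0],[0,0,-0.095,0,0,0,0],[0,0,-0.095,0,0,0,0],[0,0,-0.095,0,0,0,0]]])

```text
time: 1.45
eef_pos: [0.5751, 0.0886, 0.2423]
ee_rot: [0.185, 0.983, -0.0, 0.0]
wrist_force: [0.1, 0.8, 0.1]
opening: 1.0
gripper_force: 0.0
```

Call:
carry_out(commands=[[[0,0,-0.095,0,0,0,0],[0,0,-0.095,0,0,0,0],[0,0,-0.05,0,0,0,0],[0,0,0,-0.25,-0.9,0,0],[0,0,0,0,0,0,0],[0,0,0,0,0,0,0]]])

```text
time: 2.05
eef_pos: [0.5876, 0.043, 0.2421]
ee_rot: [0.002, 1.0, -0.0, -0.0]
wrist_force: [-0.7, 1.1, -0.2]
opening: 0.997
gripper_force: 0.0
```

Run:
```python
from h import *
import pickle
d=grab('wrist','w3'); pickle.dump(d,open('w3.pkl','wb'))
s=arm.sense(); print(d['xyz'],s['eef_pos'],R.from_quat(s['ee_rot']).as_matrix().round(4),s['joint_positions'].round(2))
```

```text
[0.51759746 0.04359986 0.37468082] [0.58737757 0.04424338 0.24220028] [[-1.0e+00  1.7e-03 -4.0e-04]
 [ 1.7e-03  1.0e+00  0.0e+00]
 [ 4.0e-04  0.0e+00 -1.0e+00]] [ 0.1   0.76 -0.48  1.42  0.37  1.05  1.12]
```

View pics/w3.png

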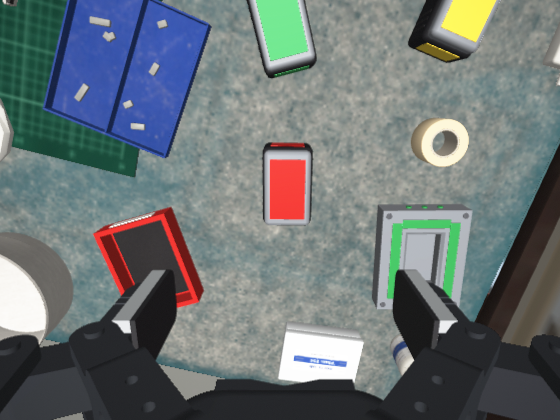

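In w3 the red tag is at (288,190), the nest rim at roughly (172,209), (95,232), (202,298), and the charger socket is at (425,255), partly behind the finger. I'll measure red and the nest rim from here.

Run:
```python
from h import *
import pickle
w2=pickle.load(open('w2.pkl','rb')); w1=dict(w2); w1['img']=cv2.imread('pics/wrist.png')[:,:,::-1].copy(); w1['xyz']=w2['xyz']+[0,-0.0904,-0.0003]
w3=pickle.load(open('w3.pkl','rb'))
q=quad(tags(w3,'red',(260,155,315,222))[0]); print(q.tolist(),info(w3,q,.068))
q2=quad(tags(w2,'red',(255,215,345,265))[0]); print(tri(ray(w3,*q.mean(0)),ray(w2,*q2.mean(0))))
q=quad(tags(w3,'green',(380,215,470,310))[0]); print('frame',q.tolist(),info(w3,q,.024))
out=[]
for w,(u0,v0,u1,v1) in ((w1,(315,210,450,325)),(w3,(85,195,215,315))):
    cr=w['img'][v0:v1,u0:u1]; out.append(cv2.resize(cr[:,:,::-1],(520,440),interpolation=cv2.INTER_CUBIC) if 0 else cv2.resize(cr[:,:,::-1],None,fx=3,fy=3,interpolation=cv2.INTER_CUBIC))
h=max(o.shape[0] for o in out); out=[cv2.copyMakeBorder(o,0,h-o.shape[0],0,0,cv2.BORDER_CONSTANT) for o in out]
cv2.imwrite('pics/nest.png',np.hstack(out)); print(np.hstack(out).shape)
```

```text
[[304.0, 160.0], [303.0, 218.0], [270.0, 218.0], [270.0, 160.0]] (array([0.58762953, 0.04511717]), np.float64(179.1513292741757), array([28.4, 50.7, 28.8, 50.8]), ((587.6302490234375, 45.0122184753418), (28.834850311279297, 50.828514099121094), 89.62518310546875))
(array([0.58729337, 0.0450412 , 0.06779562]), np.float64(0.0003930828471425835))
frame [[460.0, 223.0], [450.0, 297.0], [388.0, 298.0], [393.0, 224.0]] (array([0.67444934, 0.18568001]), np.float64(0.7536637009704634), array([67.1, 82.8, 65.9, 83. ]), ((674.488525390625, 185.92214965820312), (82.97660064697266, 67.07688903808594), 0.6841323375701904))
(360, 795, 3)
```

View pics/nest.png

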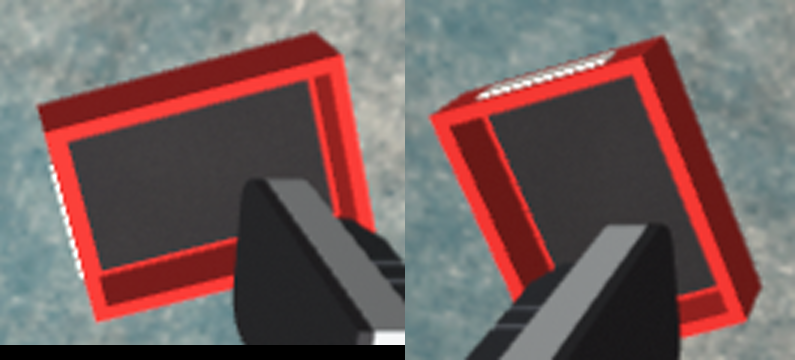

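Crop shows the bright rim clearly: w1 corners (430,229), (330,255), (348,317); w3 corners (94,234), (164,214), (197,303). Each view has a full diagonal.

Run:
```python
from h import *
import pickle
w2=pickle.load(open('w2.pkl','rb')); w1=dict(w2); w1['xyz']=w2['xyz']+[0,-0.0904,-0.0003]
w3=pickle.load(open('w3.pkl','rb'))
A=[onz(w1,*p,.026)[:2] for p in((430,229),(330.3,255),(347.7,317.3))]
B=[onz(w3,*p,.026)[:2] for p in((93.7,234),(164,214.3),(197.3,303.3))]
for P,(i,j) in((A,(0,2)),(B,(0,2))):
    print(np.round(P,4).tolist(),(P[i]+P[j])/2,[np.linalg.norm(P[k]-P[k-1]) for k in(1,2)])
    for k in(1,2): v=P[k]-P[k-1]; print(np.degrees(np.arctan2(v[1],v[0])))
# height: far-left corner seen in both (w1 TL == which w3 corner)
for a in((430,229),(330.3,255),(347.7,317.3)):
  for b in((93.7,234),(164,214.3),(197.3,303.3)):
    p,e=tri(ray(w1,*a),ray(w3,*b)); 
    if e<.004 and 0<p[2]<.05: print(a,b,p,e)
```

```text
[[0.7204, -0.0495], [0.6216, -0.0778], [0.6429, -0.1502]] [ 0.681664   -0.09985084] [np.float64(0.10273090297998577), np.float64(0.07548439195069623)]
-164.02713515722473
-73.5821752678447
[[0.6422, -0.1491], [0.6218, -0.0764], [0.7208, -0.0502]] [ 0.68151063 -0.09965727] [np.float64(0.07555544497679029), np.float64(0.10244765356652338)]
105.68439489661891
14.785809520645332
(430, 229) (197.3, 303.3) [ 0.72057803 -0.0498628   0.02602139] 0.0007398528382173615
(330.3, 255) (164, 214.3) [ 0.6207872  -0.07541496  0.03026939] 0.001098483043320509
(347.7, 317.3) (93.7, 234) [ 0.64288872 -0.15026032  0.02494306] 0.0010970935793418067
```

Call:
carry_out(commands=[[[0,0,0,0,0.02,1,0],[0,0,0,0,0,1,0],[0,0,0,0,0,0.8,0],[0,0,0,0,0,0.6,0],[0,0,0,0,0,0.5,0],[0,0,0,0,0,0.08,0],[0,0,0,0,0,0,0]]])

```text
time: 2.8
eef_pos: [0.5874, 0.0465, 0.0435]
ee_rot: [-0.0, 1.0, 0.0, -0.0]
wrist_force: [-0.2, -0.5, 0.4]
opening: 1.003
gripper_force: 0.0
```

Nest centre (0.6816, -0.0997), yaw about 15.5°, rim about 26 mm. I'll close on red and lift a little.

Call:
carry_out(commands=[[[0,0,0,0,0,0,1],[0,0,0,0,0,0,1],[0,0,0,0,0,0,1],[0,0,0,0,0,0,1],[0,0,0,0,0,0,1],[0,0,0,0,0,0,1],[0,0,0,0,0,0,1],[0,0,0,0,0,0,1]]])

```text
time: 3.6
eef_pos: [0.5879, 0.0459, 0.0444]
ee_rot: [0.0, 1.0, -0.0, 0.001]
wrist_force: [-1.6, -1.6, 12.4]
opening: 0.498
gripper_force: 59.9
```

Call:
carry_out(commands=[[[0,0,0,0,0,-0.2,1],[0,0,0,0,0,-0.4,1],[0,0,0,0,0,-0.5,1],[0,0,0,0,0,-0.5,1],[0,0,0,0,0,-0.4,1],[0,0,0,0,0,0,1],[0,0,0,0,0,0,1]]])

```text
time: 4.3
eef_pos: [0.5874, 0.0459, 0.1435]
ee_rot: [0.0, 1.0, -0.0, 0.0]
wrist_force: [0.3, -1.1, -2.7]
opening: 0.502
gripper_force: 62.0
```

Run:
```python
from h import *
s=arm.sense(); print(s['eef_pos'],R.from_quat(s['ee_rot']).as_matrix().round(4).tolist(),s['opening'],s['gripper_force'],s['wrist_force'])
d=grab('wrist','w4')
q=quad(tags(d,'red',(220,120,350,330))[0]); z=s['eef_pos'][2]-.0435+.068
print(q.tolist(),z,info(d,q,z))
```

```text
[0.58738176 0.04589435 0.14345395] [[-1.0, 0.0001, 0.0002], [0.0001, 1.0, -0.0001], [-0.0002, -0.0001, -1.0]] 0.5016573292394791 61.98996305465698 [ 0.31068235 -1.08030968 -2.66657723]
[[332.0, 251.0], [329.0, 329.0], [241.0, 329.0], [239.0, 250.0]] 0.1679539546676183 (array([0.5760079 , 0.04639105]), np.float64(89.98254783910221), array([29.4, 28.3, 29.7, 28.6]), ((576.0828247070312, 46.46455764770508), (29.688806533813477, 28.636423110961914), 89.36129760742188))
```

Red is held (62 N, about 0.27 kg). Before carrying it over, I'll check how high and where the white ring lamp and the round pot by the nest are.

Run:
```python
from h import *
a=grab('scene','s2'); b=grab('side','d2')
for n,p,q in(('ring ctr',(353,278),(302,240)),('ring top',(355,246),(307,212)),('base',(312,312),(290,284)),('cup ctr rim',(368,358),(322,318)),('mug rim',(267,362),(233,308))):
    print(n,tri(ray(a,*p),ray(b,*q)))
print('nest uv',proj(a,[.6816,-.0997,.026]),proj(b,[.6816,-.0997,.026]))
cv2.imwrite('pics/sd.png',np.hstack([cv2.resize(a['img'][150:350,180:420,::-1],(400,333)),cv2.resize(b['img'][120:320,170:410,::-1],(400,333))]))
```

```text
ring ctr (array([ 0.51064987, -0.36723239,  0.25964135]), np.float64(0.0021693863611456452))
ring top (array([ 0.52728811, -0.34577192,  0.29784177]), np.float64(0.000731912083994152))
base (array([ 0.53138416, -0.27579974,  0.0117465 ]), np.float64(0.0003646239440781049))
cup ctr rim (array([ 0.53183395, -0.4202169 ,  0.08019181]), np.float64(0.006254726123749143))
mug rim (array([ 0.38482288, -0.33816543,  0.09162034]), np.float64(0.00342725505822633))
nest uv [316.93158845 219.4228904 ] [315.48788375 212.98344345]
```

View pics/sd.png

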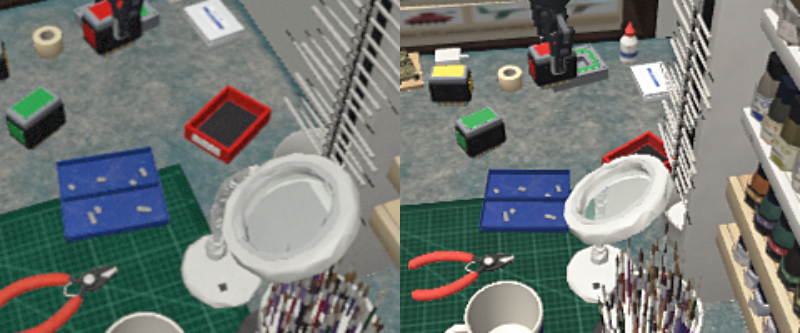

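Green pack, red pack in the gripper and the nest are all visible and the way to the nest looks free of the lamp (ring ~0.27 m away). I'll check the pronged rack as well.

Run:
```python
from h import *
a=grab('scene'); b=grab('side')
for n,p,q in(('loop',(413,108),(351,98)),('col low',(376,240),(342,215)),('cyl',(320,237),(336,248))):
    print(n,tri(ray(a,*p),ray(b,*q)))
for n,P in(('col@.25',(.9,-.2,.25)),('a',(.85,-.2,.2)),('b',(.8,-.2,.3))): print(n,proj(a,P),proj(b,P))
for d,p in((a,(352,205)),(a,(372,105)),(b,(332,140)),(b,(343,100))):
    o,r=ray(d,*p); print([np.round(o+r*(x-o[0])/r[0],3).tolist() for x in(.7,.75,.8,.85)])
```

```text
loop (array([ 0.59644426, -0.32732751,  0.47842861]), np.float64(0.0036665546089922965))
col low (array([ 0.61290843, -0.31814443,  0.22954113]), np.float64(0.011329144844250702))
cyl (array([ 0.93232385,  0.14583133, -0.46869159]), np.float64(0.01425587722629099))
col@.25 [443.5591265  128.47981924] [427.3266197  143.54124991]
a [419.60928372 157.35400222] [404.29164711 166.46035804]
b [414.70114824 124.15738214] [394.4911688  133.55620164]
[[0.7, -0.179, 0.131], [0.75, -0.136, 0.065], [0.8, -0.093, -0.002], [0.85, -0.05, -0.068]]
[[0.7, -0.18, 0.365], [0.75, -0.137, 0.324], [0.8, -0.094, 0.284], [0.85, -0.051, 0.243]]
[[0.7, -0.116, 0.259], [0.75, -0.033, 0.197], [0.8, 0.05, 0.136], [0.85, 0.133, 0.074]]
[[0.7, -0.143, 0.369], [0.75, -0.064, 0.322], [0.8, 0.016, 0.274], [0.85, 0.096, 0.226]]
```

The rack column stands at about (0.6, -0.32), roughly 0.15 m outside the gripper's path. Now I'll carry red over the nest.

Call:
carry_out(commands=[[[0,0,0,-0.36,-0.56,0,1],[0,0,0,-0.36,-0.56,0,1],[0,0,0,-0.36,-0.56,0,1],[0,0,0,-0.36,-0.56,0,1],[0,0,0,-0.36,-0.56,0,1],[0,0,-0.086,-0.08,-0.1,0,1],[0,0,-0.086,0,0,0,1],[0,0,0,0,0,0,1]]])

```text
time: 5.35
eef_pos: [0.6812, -0.0992, 0.1424]
ee_rot: [-0.136, 0.991, 0.0, -0.001]
wrist_force: [-0.3, 0.6, -1.5]
opening: 0.506
gripper_force: 61.9
```

Run:
```python
from h import *
s=arm.sense(); M=R.from_quat(s['ee_rot']).as_matrix(); print(s['eef_pos'],M.round(4).tolist(),s['gripper_force'],s['wrist_force'],s['joint_positions'].round(2))
print('yaw',np.degrees(np.arctan2(-M[1,0],-M[0,0])),'tool shift/0.05',(M.T@(np.array([.6816,-.0997,s['eef_pos'][2]])-s['eef_pos'])/.05).round(3))
```

```text
[ 0.68122272 -0.09915324  0.14243782] [[-0.9631, -0.2691, -0.0012], [-0.2691, 0.9631, 0.0005], [0.001, 0.0008, -1.0]] 61.949769258499146 [-0.28520796  0.56377075 -1.49587948] [ 0.29  1.04 -0.53  1.1   0.51  1.12  1.61]
yaw 15.610215995564666 tool shift/0.05 [-0.004 -0.013 -0.   ]
```

Call:
carry_out(commands=[[[0,0,0,0,0,0.5,1],[0,0,0,0,0,0.5,1],[0,0,0,0,0,0.4,1],[0,0,0,0,0,0.2,1],[0,0,0,0,0,0.12,1],[0,0,0,0,0,0.06,1],[0,0,0,0,0,0.04,1],[0,0,0,0,0,0,1]]])

```text
time: 6.15
eef_pos: [0.6816, -0.099, 0.0527]
ee_rot: [-0.134, 0.991, -0.0, 0.0]
wrist_force: [-0.6, 0.5, -1.1]
opening: 0.499
gripper_force: 61.9
```

Call:
carry_out(commands=[[[0,0,0,0,0,0.02,1],[0,0,0,0,0,0.02,1],[0,0,0,0,0,0,1],[0,0,0,0,0,0,1]]])

```text
time: 6.55
eef_pos: [0.6815, -0.099, 0.0504]
ee_rot: [-0.135, 0.991, 0.0, 0.0]
wrist_force: [0.1, 0.9, -1.5]
opening: 0.501
gripper_force: 61.9
```

Call:
carry_out(commands=[[[0,0,0,0,0,0.02,1],[0,0,0,0,0,0.02,1],[0,0,0,0,0,0,1],[0,0,0,0,0,0,1]]])

```text
time: 6.95
eef_pos: [0.6817, -0.099, 0.0495]
ee_rot: [-0.135, 0.991, -0.0, 0.0]
wrist_force: [-6.6, 0.3, 15.5]
opening: 0.505
gripper_force: 63.9
```

Contact is at TCP z = 0.0495, which matches the floor height. I'll release and rise.

Call:
carry_out(commands=[[[0,0,0,0,0,0,0.4],[0,0,0,0,0,0,0.2],[0,0,0,0,0,0,0],[0,0,0,0,0,0,0],[0,0,0,0,0,0,0],[0,0,0,0,0,0,0],[0,0,0,0,0,0,0]]])

```text
time: 7.65
eef_pos: [0.6814, -0.099, 0.0482]
ee_rot: [-0.135, 0.991, 0.0, -0.0]
wrist_force: [0.3, -0.4, 0.5]
opening: 0.997
gripper_force: 0.0
```

Call:
carry_out(commands=[[[0,0,0,0,0,-0.3,0],[0,0,0,0,0,-0.6,0],[0,0,0,0,0,-1,0],[0,0,0,0,0,-1,0],[0,0,0,0,0,-0.95,0],[0,0,0,0,0,0,0]]])

```text
time: 8.25
eef_pos: [0.6831, -0.0986, 0.2486]
ee_rot: [-0.134, 0.991, -0.001, 0.005]
wrist_force: [0.6, -0.3, -0.9]
opening: 0.996
gripper_force: 0.0
```

Run:
```python
from h import *
d=grab('wrist','w5'); s=arm.sense(); print(s['eef_pos'],R.from_quat(s['ee_rot']).as_matrix().round(4).tolist())
c,_=tags(d,'red',(240,100,350,260)); q=quad(c); print(q.tolist(),info(d,q,.073))
a=grab('scene'); q2=quad(tags(a,'red',(290,195,345,240))[0]);
```

```text
[ 0.68226103 -0.09876504  0.24500333] [[-0.9638, -0.2667, 0.0054], [-0.2667, 0.9638, -0.0002], [-0.0052, -0.0016, -1.0]]
[[324.0, 119.0], [323.0, 222.0], [249.0, 223.0], [245.0, 120.0]] (array([ 0.6710931 , -0.10144183]), np.float64(15.956483691620775), array([64.3, 88.2, 65.3, 88.4]), ((671.0515747070312, -101.45407104492188), (88.41746520996094, 65.26937103271484), 16.278593063354492))
```

View pics/w5.png

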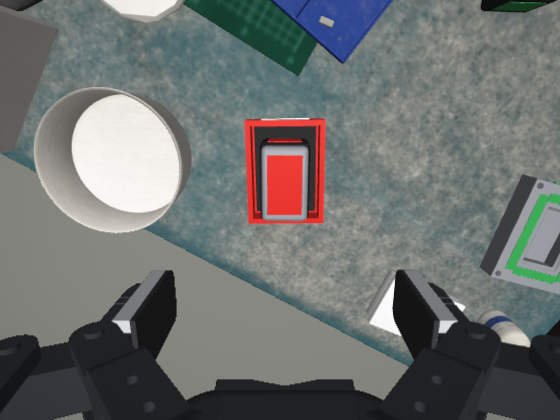

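Red sits inside the nest (tag at (284,182), rim centre (285,170)), upright and clear of the walls. I'll go to green and check red's numbers on the way.

Call:
carry_out(commands=[[[0,0,0.033,0,0,0,0],[0,0,0,0.635,0.618,0,0],[0,0,0,0.635,0.618,0,0],[0,0,0,0.635,0.618,0,0],[0,0,0,0.635,0.618,0,0],[0,0,0,0.635,0.618,0,0],[0,0,0,0.635,0.618,0,0],[0,0,0,0,0,0,0]]])

```text
time: 9.15
eef_pos: [0.456, 0.0403, 0.2411]
ee_rot: [-0.111, 0.994, -0.0, -0.001]
wrist_force: [1.3, -0.8, -0.2]
opening: 0.999
gripper_force: 0.0
```

Run:
```python
from h import *
d=grab('wrist','w6'); s=arm.sense(); M=R.from_quat(s['ee_rot']).as_matrix()
print(s['eef_pos'],'yaw',np.degrees(np.arctan2(-M[1,0],-M[0,0])),s['joint_positions'].round(2))
c,_=tags(d,'green',(240,120,340,250)); q=quad(c); P=info(d,q,.068); print(q.tolist(),P)
print((M.T@(np.r_[P[0],s['eef_pos'][2]]-s['eef_pos'])/.05).round(3))
```

```text
[0.45837818 0.03900738 0.24106582] yaw 12.674789741103734 [ 0.18  0.59 -0.57  1.88  0.43  0.8   1.18]
[[301.0, 161.0], [302.0, 219.0], [269.0, 220.0], [267.0, 161.0]] (array([0.45644208, 0.04095069]), np.float64(13.954628641672656), array([28.4, 50.7, 28.8, 51.6]), ((456.3470764160156, 41.04017639160156), (51.56709671020508, 28.783409118652344), 13.954621315002441))
[0.029 0.046 0.   ]
```

Call:
carry_out(commands=[[[0,0,-0.005,0,0,0.9,0],[0,0,0,0,0,0.9,0],[0,0,0,0,0,0.8,0],[0,0,0,0,0,0.6,0],[0,0,0,0,0,0.4,0],[0,0,0,0,0,0.34,0],[0,0,0,0,0,0,0],[0,0,0,0,0,0,0]]])

```text
time: 10.0
eef_pos: [0.4601, 0.0379, 0.0438]
ee_rot: [-0.113, 0.994, -0.0, -0.0]
wrist_force: [0.7, -0.3, -0.1]
opening: 0.995
gripper_force: 0.0
```

Call:
carry_out(commands=[[[0,0,0,0,0,0,1],[0,0,0,0,0,0,1],[0,0,0,0,0,0,1],[0,0,0,0,0,0,1],[0,0,0,0,0,0,1],[0,0,0,0,0,0,1],[0,0,0,0,0,0,1],[0,0,0,0,0,0,1]]])

```text
time: 10.8
eef_pos: [0.4604, 0.0383, 0.0445]
ee_rot: [-0.113, 0.994, 0.0, 0.001]
wrist_force: [-1.5, 0.2, 11.6]
opening: 0.501
gripper_force: 58.9
```

Call:
carry_out(commands=[[[0,0,0,0,0,-0.2,1],[0,0,0,0,0,-0.4,1],[0,0,0,0,0,-0.5,1],[0,0,0,0,0,-0.5,1],[0,0,0,0,0,-0.4,1],[0,0,0,0,0,0,1],[0,0,0,0,0,0,1]]])

```text
time: 11.5
eef_pos: [0.46, 0.0379, 0.1436]
ee_rot: [-0.113, 0.994, -0.0, 0.0]
wrist_force: [-0.3, -0.3, -2.1]
opening: 0.503
gripper_force: 62.2
```

Run:
```python
from h import *
s=arm.sense(); M=R.from_quat(s['ee_rot']).as_matrix()
print(s['eef_pos'],'yaw',np.degrees(np.arctan2(-M[1,0],-M[0,0])),M.round(4).tolist(),s['joint_positions'].round(2),s['gripper_force'])
d=grab('wrist','w7'); c,_=tags(d,'green',(200,200,370,415)); q=quad(c); P=info(d,q,s['eef_pos'][2]-.0444+.068); print(q.tolist(),P)
print('in tool',M.T@(np.r_[P[0],0]-s['eef_pos']))
```

```text
[0.46004695 0.03787531 0.14360998] yaw 12.944738470347948 [[-0.9746, -0.224, 0.0005], [-0.224, 0.9746, -0.0002], [-0.0004, -0.0003, -1.0]] [ 0.1   0.74 -0.44  2.    0.6   0.53  1.02] 62.217489746399224
[[236.0, 240.0], [330.0, 243.0], [324.0, 379.0], [240.0, 377.0]] (array([0.4577952 , 0.03690413]), np.float64(12.40028851525065), array([51.8, 29.7, 51.6, 29.8]), ((457.7484436035156, 36.91938781738281), (52.386940002441406, 29.84003257751465), 12.400282859802246))
in tool [ 0.00247059 -0.00040002  0.14360911]
```

View pics/w7.png

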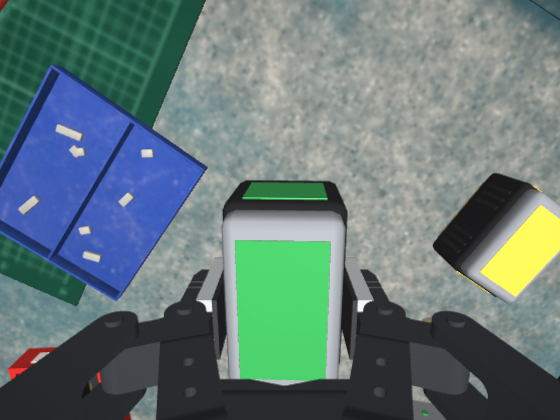

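Green is held; the tag in w7 spans rows 240–379, cols 236–330, which puts the pack centre about 2.9 mm along tool +x from the TCP. I'll carry it to above the socket, TCP target (0.677, 0.1854).

Call:
carry_out(commands=[[[0,0,0.07,0,0,0,1],[0,0,0.07,0,0,0,1],[0,0,0,-0.5,0.34,0,1],[0,0,0,-0.6,0.41,0,1],[0,0,0,-0.6,0.41,0,1],[0,0,0,-0.6,0.41,0,1],[0,0,0,-0.6,0.41,0,1],[0,0,0,-0.6,0.41,0,1]]])

```text
time: 12.35
eef_pos: [0.6349, 0.1595, 0.1423]
ee_rot: [-0.003, 1.0, -0.001, -0.001]
wrist_force: [-0.1, 0.0, -1.7]
opening: 0.507
gripper_force: 62.2
```

Call:
carry_out(commands=[[[0,0,0,-0.5,0.34,0,1],[0,0,0,-0.34,0.22,0,1],[0,0,0,0,0,0,1],[0,0,0,0,0,0,1],[0,0,0,0,0,0,1]]])

```text
time: 12.85
eef_pos: [0.6756, 0.1865, 0.1431]
ee_rot: [-0.003, 1.0, -0.001, -0.0]
wrist_force: [-0.1, -0.3, -1.6]
opening: 0.501
gripper_force: 62.1
```

```bash
cat > st.py <<'E'
from h import *
s=arm.sense(); M=R.from_quat(s['ee_rot']).as_matrix()
print(s['time'],s['eef_pos'].round(4),'yaw',np.degrees(np.arctan2(-M[1,0],-M[0,0])).round(2),'tilt',M[:2,2].round(4),s['gripper_force'],s['wrist_force'].round(1),s['moment'].round(2))
print('shift',(M.T@(np.array([.6771,.1854,s['eef_pos'][2]])-s['eef_pos'])/.05).round(3))
E
python3 st.py
```

```text
12.85 [0.6756 0.1865 0.1431] yaw 0.37 tilt [-0.0008 -0.0012] 62.06037609837949 [-0.1 -0.3 -1.6] [0.05 0.03 0.01]
shift [-0.03  -0.022  0.   ]
```

Call:
carry_out(commands=[[[0,0,0,-0.03,-0.022,0,1],[0,0,0,0,0,0.4,1],[0,0,0,0,0,0.5,1],[0,0,0,0,0,0.35,1],[0,0,0,0,0,0.12,1],[0,0,0,0,0,0,1],[0,0,0,0,0,0,1]]])

```text
time: 13.55
eef_pos: [0.678, 0.1859, 0.0764]
ee_rot: [-0.003, 1.0, 0.0, 0.001]
wrist_force: [-0.2, 0.5, -2.0]
opening: 0.502
gripper_force: 62.1
```

```bash
python3 st.py
python3 - <<'E'
from h import *
d=grab('wrist','w8'); s=arm.sense(); c,_=tags(d,'green',(200,200,370,415)); q=quad(c); print(q.tolist(),info(d,q,s['eef_pos'][2]-.0444+.068))
E
```

```text
13.55 [0.678  0.1859 0.0764] yaw 0.35 tilt [0.0013 0.0003] 62.08914767950773 [-0.2  0.5 -2. ] [ 0.04 -0.04  0.01]
shift [ 0.019 -0.011 -0.   ]
[[235.0, 240.0], [329.0, 242.0], [324.0, 379.0], [240.0, 377.0]] (array([0.67539801, 0.18536609]), np.float64(0.2941316125039657), array([51.8, 29.7, 52. , 29.8]), ((675.4414672851562, 185.39816284179688), (52.54792022705078, 29.812698364257812), 0.15307973325252533))
```

View pics/w8.png

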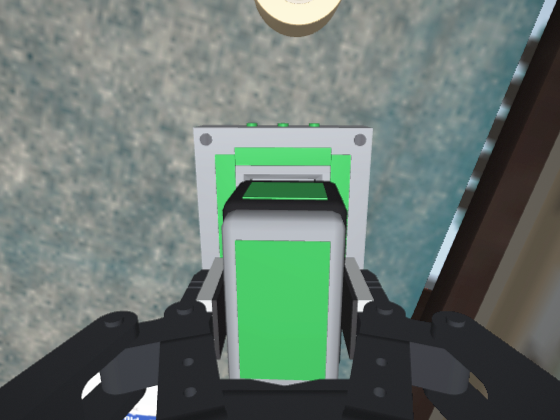

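The pack is centred over the socket in y (frame cols 215–352, tag 235–329) and about 1 mm far in x. I'll correct that and insert slowly.

Call:
carry_out(commands=[[[0,0,0,0.02,-0.008,0.06,1],[0,0,0,0,0,0.08,1],[0,0,0,0,0,0.06,1],[0,0,0,0,0,0.05,1],[0,0,0,0,0,0.05,1],[0,0,0,0,0,0.04,1],[0,0,0,0,0,0,1]]])

```text
time: 14.3
eef_pos: [0.6765, 0.1852, 0.0579]
ee_rot: [-0.003, 1.0, -0.0, -0.0]
wrist_force: [0.1, -2.1, -3.7]
opening: 0.507
gripper_force: 62.2
```

```bash
python3 st.py
```

```text
14.3 [0.6765 0.1852 0.0579] yaw 0.37 tilt [-0.0004 -0.0006] 62.20447640866041 [ 0.1 -2.1 -3.7] [-0.72 -0.03 -0.01]
shift [-0.013  0.003 -0.   ]
```

Already about 10 mm into the socket with light forces; continuing to the bottom.

Call:
carry_out(commands=[[[0,0,0,0,0,0.03,1],[0,0,0,0,0,0.02,1],[0,0,0,0,0,0.02,1],[0,0,0,0,0,0.01,1],[0,0,0,0,0,0,1],[0,0,0,0,0,0,1]]])

```text
time: 14.9
eef_pos: [0.6767, 0.1853, 0.055]
ee_rot: [-0.003, 1.0, -0.0, 0.0]
wrist_force: [-4.0, -5.2, 9.1]
opening: 0.501
gripper_force: 62.9
```

```bash
python3 st.py
```

```text
14.9 [0.6767 0.1853 0.055 ] yaw 0.36 tilt [ 0.0006 -0.0005] 62.92291557881981 [-4.  -5.2  9.1] [-1.6   0.71 -0.01]
shift [-0.007  0.001  0.   ]
```

Call:
carry_out(commands=[[[0,0,0,0,0,0.01,1],[0,0,0,0,0,0.01,1],[0,0,0,0,0,0,1]]])

```text
time: 15.2
eef_pos: [0.6768, 0.1854, 0.0549]
ee_rot: [-0.003, 1.0, -0.0, 0.0]
wrist_force: [-8.3, -6.0, 21.0]
opening: 0.502
gripper_force: 63.9
```

Call:
carry_out(commands=[[[0,0,0,0,0,0,0.4],[0,0,0,0,0,0,0.2],[0,0,0,0,0,0,0],[0,0,0,0,0,0,0],[0,0,0,0,0,0,0],[0,0,0,0,0,0,0],[0,0,0,0,0,0,0]]])

```text
time: 15.9
eef_pos: [0.6766, 0.1856, 0.0533]
ee_rot: [-0.003, 1.0, -0.0, 0.0]
wrist_force: [-0.1, 0.5, 0.9]
opening: 0.996
gripper_force: 0.0
```

Call:
carry_out(commands=[[[0,0,0,0,0,-0.3,0],[0,0,0,0,0,-0.6,0],[0,0,0,0,0,-0.9,0],[0,0,0,0,0,-0.9,0],[0,0,0,0,0,-0.9,0],[0,0,0,0,0,0,0],[0,0,0,0,0,0,0]]])

```text
time: 16.6
eef_pos: [0.6767, 0.1857, 0.2352]
ee_rot: [-0.003, 1.0, 0.0, 0.001]
wrist_force: [0.3, -0.1, -1.3]
opening: 0.998
gripper_force: 0.0
```

Run:
```python
from h import *
d=grab('wrist','w9'); print(arm.sense()['eef_pos'])
for n,b in(('top',(240,150,330,235)),('frame',(180,80,400,300))):
    h=cv2.cvtColor(d['img'],cv2.COLOR_RGB2HSV)
c,_=tags(d,'green',(256,150,318,225)); q=quad(c); print(q.tolist(),info(d,q,.078),info(d,q,.082))
y=quad(tags(d,'yellow')[0]) if cv2.inRange(cv2.cvtColor(d['img'],cv2.COLOR_RGB2HSV),*[np.array(x) for x in RNG['yellow']]).any() else None
print(y)
```

```text
[0.67638241 0.18555218 0.23379601]
[[303.0, 158.0], [303.0, 220.0], [268.0, 220.0], [267.0, 158.0]] (array([0.67334297, 0.18669013]), np.float64(1.151421526212596), array([28.4, 51.3, 28.9, 51.3]), ((673.34228515625, 186.8323974609375), (51.379119873046875, 28.945938110351562), 0.5158098340034485)) (array([0.67241817, 0.18667328]), np.float64(1.1514215262126188), array([28. , 50.6, 28.5, 50.6]), ((672.41748046875, 186.81356811523438), (50.669368743896484, 28.546117782592773), 0.5157927870750427))
None
```

View pics/w9.png

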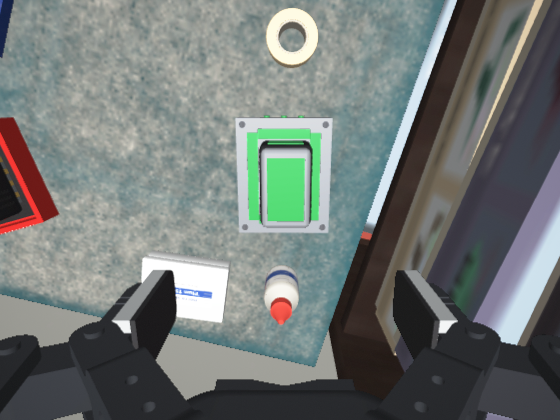

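Green sits in the socket (tag at (285,189), inside the frame centred at (284,176)). A second view from the side will confirm the heights of both packs.

Call:
carry_out(commands=[[[0,0,0,0.4,-0.8,0,0],[0,0,0,0.4,-0.8,0,0],[0,0,0,0.4,-0.8,0,0],[0,0,0,0,0,0,0],[0,0,0,0,0,0,0],[0,0,0,0,0,0,0]]])

```text
time: 17.25
eef_pos: [0.6174, 0.0662, 0.2329]
ee_rot: [-0.004, 1.0, 0.0, -0.0]
wrist_force: [0.1, 0.8, -0.1]
opening: 0.999
gripper_force: 0.0
```

Run:
```python
from h import *
d=grab('wrist','w10'); s=arm.sense(); print(s['eef_pos'])
o9=np.array(d['xyz'])+[.67655-s['eef_pos'][0],.1856-s['eef_pos'][1],.2345-s['eef_pos'][2]]
d9=dict(d,img=cv2.imread('pics/w9.png')[:,:,::-1].copy(),xyz=o9)
h=cv2.cvtColor(d['img'],cv2.COLOR_RGB2HSV)
for col in('green','red','yellow'):
    m=cv2.inRange(h,*[np.array(x) for x in RNG[col]])
    for c in cv2.findContours(m,cv2.RETR_EXTERNAL,cv2.CHAIN_APPROX_NONE)[0]:
        if cv2.contourArea(c)<600: continue
        q=quad(c); print(col,cv2.contourArea(c),q.tolist())
        if len(q)==4:
            z={'green':.078,'red':.073,'yellow':.068}[col]; print('   ',[np.round(x,4) for x in info(d,q,z)[:3]])
            if col=='green': print(tri(ray(d9,285.25,189),ray(d,*q.mean(0))))
```

```text
[0.61739203 0.06638759 0.23289694]
green 1578.0 [[412.0, 232.0], [447.0, 232.0], [440.0, 287.0], [408.0, 268.0]]
    [array([0.6688, 0.187 ]), np.float64(0.4889), array([32.5, 29. , 50.4, 34.4])]
(array([0.67078278, 0.18705608, 0.07632451]), np.float64(0.0034034036213477655))
green 1584.0 [[443.0, 198.0], [388.0, 280.0], [368.0, 277.0], [373.0, 198.0]]
    [array([0.655 , 0.1568]), np.float64(152.3875), array([56.5, 82.4, 17.6, 69.9])]
(array([ 0.69227196,  0.18763818, -0.0203963 ]), np.float64(0.004231675646974495))
green 4749.0 [[0.0, 0.0], [105.0, 116.0], [102.0, 146.0], [0.0, 119.0]]
    [array([ 0.5435, -0.1072]), np.float64(39.0341), array([ 82.7, 100.7,  23.2,  77.5])]
(array([0.55599766, 0.18610357, 0.5687204 ]), np.float64(0.010434149043295154))
red 1818.0 [[95.0, 234.0], [118.0, 286.0], [87.0, 294.0], [64.0, 242.0]]
    [array([ 0.6817, -0.1002]), np.float64(14.4044), array([28.3, 50.3, 29.5, 50.7])]
red 2203.5 [[59.0, 205.0], [141.0, 180.0], [175.0, 270.0], [68.0, 225.0]]
    [array([ 0.6418, -0.0779]), np.float64(64.893), array([18. , 73. , 82.2, 95.6])]
```

Run:
```python
from h import *
d=optics.get_image('wrist'); s=arm.sense()
o9=np.array(d['xyz'])+[.67655-s['eef_pos'][0],.1856-s['eef_pos'][1],.2345-s['eef_pos'][2]]; d9=dict(d,xyz=o9)
for a,b in(((267,158),(412,232)),((303,158),(447,232))): print(tri(ray(d9,*a),ray(d,*b)))
q=optics.get_image('scene'); y=quad(tags(q,'yellow',(140,160,200,210))[0]); print('yellow',info(q,y,.068)[0])
print(s['gripper_force'],s['wrist_force'].round(1),arm.hand_in())
```

```text
(array([0.64718269, 0.17196268, 0.07998629]), np.float64(0.0006486144452886799))
(array([0.64666869, 0.20009146, 0.08125999]), np.float64(0.0003543787285916434))
yellow [0.44341819 0.18386827]
the job is handed in; nothing more can be done
0.0 [ 0.5 -0.4  0.2] None
```

I handed the job in without seeing a verdict: the green pack is seated in the charger socket (about 0.5 mm from home by arm height, though the last camera check read 2–3 mm high), the red pack stands centred in the reject nest, and the yellow pack is where it was.

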